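Turn the stock sign to green and lock it again

ROBOT

A 6-joint arm with a two-finger parallel gripper is mounted at the origin on the work surface. World frame = base frame: x ahead of the robot, y to its left, z up, the work surface at z = 0. Lengths are in m, angles in rad, forces in N, time in s.
With the tool pointing down it reaches from about 0.275 to 0.875 m from the base axis. Payload 12.5 kg.
Tool frame: the origin (TCP) lies on the centre line of the jaws, within the pads' length; the fingertips stand r.finger_overhang ahead of it and the grasp point (between the pads) lies 3 mm ahead of it (r.finger_overhang is the distance from the TCP to the fingertips, in m); z points along the fingers, y is the line along which they close (so a half turn about z gives the same grasp; the last joint's range is limited). The gripper opens to 85 mm and grips with 20 to 120 N. Pads are 22 mm wide; open, the fingers measure 114 mm over their backs; the gripper's body (76 mm by 85 mm) begins 54 mm behind the grasp point. The pads swing forward as they close: fully open they stand 13 mm farther back than shut.
Start: joints at [1.156, 0.351, 1.652, -0, 1.139, -0.085], TCP at [0.178, 0.52, 0.253] pointing down, gripper open.
Joint ranges: [-2.75, 2.75], [-0.79, 2.1], [0.01, 2.65], [-1.57, 4.71], [0.07, 3.14], [-2.87, 2.87]. Speed limits (rad/s): [2.22, 2.22, 2.79, 3.14, 3.14, 3.14].

INTERFACE

Orientations are given as a unit quaternion [x, y, z, w].
In Python, from cell import r, optics gives the robot as it stands. The module is installed in compiled form; this text tells all that it offers. Calls block until the motion is done:
- r.move_to(position, orientation): joint-space move of the TCP to a pose.
- r.move_linear(position, rot=None, vel=0.15): straight line of the TCP; rot=None keeps the orientation; vel is the mean speed in m/s.
- r.set_joints(angles): joint-space move.
- r.set_gripper(opening, squeeze=None): opening from 0.0 (shut) to 1.0 (fully open); squeeze is the grip in N (None keeps the last); returns when the fingers have stopped.
- r.sleep(seconds).
- r.inverse_kinematics(position, orientation): joint angles nearest the present ones, or None.
- optics.get_image(name): name is "scene" or "side" or "wrist"; returns a dict with "pixels" (384x512x3 uint8, red, green, blue), "depth" (384x512 float32, m along the optical axis (not along the pixel's ray), 0 where there is no reading), "fx", "fy", "cx", "cy" (pixels), "D" ([k1, k2, p1, p2, k3] as OpenCV has them; the pictures are not rectified), "camera_from_world" (4x4, takes a point from world to camera coordinates); the wrist camera has in their place "mount" (4x4, takes a point from camera to tool coordinates, whose origin is the TCP and whose axes are the flange's). Camera axes: x right, y down, z forward; pixel columns grow to the right and rows downward; lengths in m; the calibration is good to about 2 mm. A picture is of the moment at which its call begins: read the wrist's pose just before it.
A pose or a line that the arm cannot do raises r.PlanningError and nothing moves.
- r.hand_in(): hands the job in; it is judged then, once.
Readings, each from a call of its own:
- r.current_t(): time.
- r.current_q(): joint angles.
- r.current_qvel(): joint speeds.
- r.current_effort(): joint torques, N m.
- r.current_tool_pos(): TCP position.
- r.current_ee_rot(): TCP orientation.
- r.current_contact_force(): force on the tool from outside, world axes, zero at the start.
- r.current_torque(): the same for the moment, N m.
- r.current_opening(): opening from 0.0 (shut) to 1.0 (fully open).
- r.current_finger_force(): force on a finger pad.
Only numpy, scipy, OpenCV 4.12 (cv2) and the standard library are available. Lean on these libraries where they do the work, as an engineer would, in place of code of your own. Each camera call takes 0.05 s, during which the arm holds its last target. There are 200 camera calls.

TASK

The stock sign on the storeroom bench still shows red to the aisle, on the far side of the bench from you: change it to green. Unscrew its black T-knob until the lock bar's tooth is clear of the sign's notched flange (the thread is left-handed, so it loosens clockwise), turn the sign half a turn either way, then screw the knob fully home again so that the tooth locks the sign in its other notch, and let go. Leave the other things on the bench where they stand.

Things in the scene. Friction and masses are not known exactly. Their poses are not given: they have to be found in the camera images.
- stand: Fixed stand: grey base plate 160 x 300 x 12 mm (300 along y), bearing a dark inclined deck, sign and knob. Origin: centre of the plate's underside; z up, x horizontal, towards the aisle (away from the robot), y along the plate. Sign spindle and knob stud both lean 28 degrees from vertical towards -x (to the robot): their direction in this frame is (-0.469, 0, 0.883).
- deck: Dark inclined deck plate, 85 x 290 mm. Origin: middle of its upper surface, 70 mm above the stand's origin. z = its normal = direction of spindle and stud; y as the stand's. The sign's spindle stands at y = -80 mm, the knob's stud at y = +80 mm. Heights 'over the deck' below are along z. Nothing on the stand is higher than the sign.
- sign (a joint): Angle of the sign about its spindle, rad: 0 = red to the aisle, positive = counterclockwise seen from above, stops at +-3.6. Unlocked it turns stiffly (0.06 N m) and stays where it is left; locked it has about 3 degrees of play. The round tooth finds a notch if the sign is within about 10 degrees of it; else the tooth lands on the flange, the knob stalls about 1 rad from home and the sign must be nudged.
- sign_top (a point): Point on the spindle axis at the middle of the panel's upper edge. z up along the spindle, x normal to the red face, y along the edge; turns with the sign. The flat panel is 110 wide (y), 90 high (z), 10 mm thick, balanced on the spindle; it reaches from 50 to 140 mm over the deck, on an 18 mm post. Pinch its upper edge.
- green_face (a point): Centre of the sign's green face (a white disc on it; the red face has a white bar), 45 mm below the upper edge; axes as sign_top, so the green face looks to -x. At the start it looks to the robot; it must look to the aisle.
- knob (a joint): Turn of the black T-knob, rad: 0 = screwed fully home, grows as it is unscrewed, CLOCKWISE seen from above (left-hand thread), to a stop at 1.45; starts at 0 to 0.2. Knob and lock bar rise together along the stud by 7.1 mm per rad. Friction 0.08 N m; stays where it is left. The tooth clears the flange at about 1.15.
- knob_top (a point): Top of the T-knob, on its axis. z up along the stud, x along the wing; turns with the knob. The wing (black, one end yellow) is 56 mm long, 12 mm thick and 34 mm high, its top here; under it a brass collar 24 mm across and 8 mm high, then the lock bar. Home, this top is 74 mm over the deck. At 0 the wing lies along the deck's x.
- tooth_tip (a point): Lowest point of the lock bar's brass tooth (10 mm across, round tip), 30 mm to +y of the spindle, 10 mm over the deck when home. The yellow bar, 20 mm wide and 8 mm thick, runs from under the knob to the flange, its underside 24 mm over the deck when home. The sign's aluminium flange, 72 mm across, lies 8 to 18 mm over the deck; its two notches are half a turn apart.
- can: Loose bystander: blue can, 66 mm diameter, 85 mm high; origin at the centre of its underside.
- carton: Loose bystander: small brown carton, 55 x 85 x 50 mm; origin at the centre of its underside.
- tape: Loose bystander: ring of orange tape lying flat, 90 mm diameter, 24 mm high; origin at the centre of its underside.
- cutter: Loose bystander: yellow box cutter lying flat, 160 mm long, 16 mm high; origin at the centre of its underside.
- jar: Loose bystander: jar with a red cap, 66 mm diameter, 100 mm high; origin at the centre of its underside.
- screwdriver: Loose bystander: screwdriver with a red handle lying on the bench, about 200 mm long; origin on it, near its middle.
- mug: Loose bystander: white mug, 80 mm diameter, 90 mm high; origin at the centre of its underside.

How it is judged:
By the outcome, as a careful person would: the job done as asked, in the order asked, and still so for the second after the job is handed in, with the robot touching nothing.
It also fails if it takes over 72 s, if anything falls off the work surface, if the arm or the gripper's body presses on something with over 40 N, if the wrist force passes 120 N, or if a joint passes its speed limit or range.

## Working session

There is one attempt and no reset: what is moved stays moved. The work goes in short steps, each a Python script; the robot and the scene stay as the last script left them, time stands still between calls to the robot, and variables do not carry over. Pictures are saved under pics/ and viewed, at most 10 in all, crops included, and the job is handed in when it is done.

```bash
mkdir -p pics; cat > h.py <<'E'
import numpy as np, cv2
from cell import r, optics
from scipy.spatial.transform import Rotation as R
def save(n,f):
    d=optics.get_image(n); cv2.imwrite('pics/'+f,d['pixels'][:,:,::-1]); np.savez('pics/'+f+'.npz',**{k:v for k,v in d.items()}); return d
def cloud(d):
    K=np.array([[d['fx'],0,d['cx']],[0,d['fy'],d['cy']],[0,0,1]])
    h,w=d['depth'].shape; u,v=np.meshgrid(np.arange(w),np.arange(h))
    n=cv2.undistortPoints(np.stack([u,v],-1).reshape(-1,1,2).astype(float),K,np.array(d['D'])).reshape(h,w,2)
    P=np.concatenate([n,np.ones((h,w,1))],-1)*d['depth'][...,None]
    T=np.linalg.inv(d['camera_from_world'])
    return P@T[:3,:3].T+T[:3,3]
E
python3 - <<'E'
from h import *
a=save('scene','s0.png');b=save('side','d0.png')
cv2.imwrite('pics/both.png',cv2.resize(np.vstack([a['pixels'],b['pixels']])[:,:,::-1],None,fx=.78,fy=.78))
print(r.finger_overhang,r.current_t(),np.linalg.inv(a['camera_from_world']).round(3),np.linalg.inv(b['camera_from_world']).round(3), r.current_ee_rot())
E
```

```text
0.022 0.1 [[-0.308  0.802 -0.512  1.121]
 [ 0.951  0.252 -0.176  0.177]
 [-0.013 -0.541 -0.841  1.057]
 [ 0.     0.     0.     1.   ]] [[ 0.995 -0.077  0.07   0.481]
 [-0.104 -0.711  0.695 -0.937]
 [-0.003 -0.699 -0.715  1.085]
 [ 0.     0.     0.     1.   ]] [ 1.64153696e-01  9.86434644e-01 -4.91077203e-04 -1.27022230e-04]
```

View pics/both.png

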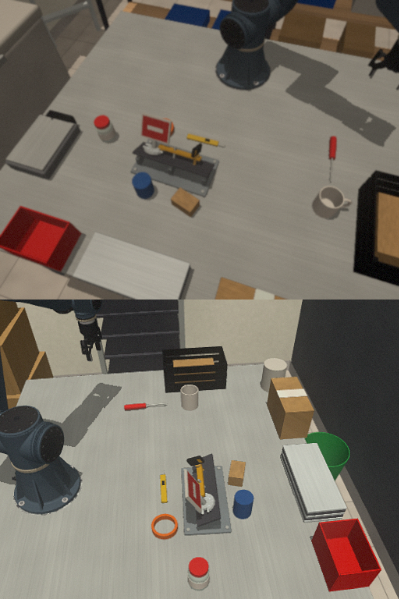

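Scene view: the sign is at about (155,128) and the knob at (197,150). Side view: the stand is at about (205,490). The can and carton are on the aisle side, with the tape and cutter on the robot side. Next I'll measure the points.

```bash
python3 - <<'E'
from h import *
vis=[]
for f in ['s0.png','d0.png']:
    d=dict(np.load('pics/'+f+'.npz')); P=cloud(d); im=d['pixels']; hsv=cv2.cvtColor(im,cv2.COLOR_RGB2HSV)
    roi=(P[...,0]>.25)&(P[...,0]<.85)&(P[...,1]>-.35)&(P[...,1]<.3)&(d['depth']>0)
    H,S,V=[hsv[...,i].astype(int) for i in range(3)]
    M={'red':((H<8)|(H>172))&(S>130)&(P[...,2]>.06),'yellow':(H>18)&(H<32)&(S>130),'plate':(abs(P[...,2]-.012)<.005)&(S<60),
     'black':(V<50)&(P[...,2]>.09),'high':P[...,2]>.115,'blue':(H>100)&(H<125)&(S>120),'brown':(H>8)&(H<20)&(S>80)&(P[...,2]>.03)}
    for k,m in M.items():
        m=(m&roi).astype(np.uint8); n,l,st,c=cv2.connectedComponentsWithStats(m)
        for i in range(1,n):
            if st[i,4]>25:
                q=P[l==i]; print(f,k,st[i,4],c[i].round(),'med',np.median(q,0).round(3),'lo',np.percentile(q,2,0).round(3),'hi',np.percentile(q,98,0).round(3))
                if k=='plate' and st[i,4]>300: print(cv2.minAreaRect((q[:,:2]*1000).astype(np.float32)))
    u,v=(300,215) if f[0]=='d' else (215,165)
    c0=im[125:265,150:300] if f[0]=='s' else im[180:320,190:340]
    vis.append(cv2.resize(c0,(400,373),interpolation=cv2.INTER_CUBIC))
cv2.imwrite('pics/crop.png',np.hstack(vis)[:,:,::-1])
E
```

```text
s0.png red 667 [199. 165.] med [ 0.54  -0.193  0.158] lo [ 0.524 -0.241  0.122] hi [ 0.56  -0.149  0.188]
s0.png yellow 227 [259. 179.] med [ 0.444 -0.057  0.012] lo [ 0.432 -0.115  0.004] hi [0.451 0.005 0.017]
s0.png yellow 28 [214. 190.] med [ 0.577 -0.141  0.103] lo [ 0.568 -0.163  0.095] hi [ 0.581 -0.123  0.106]
s0.png plate 44 [211. 185.] med [ 0.507 -0.187  0.013] lo [ 0.502 -0.223  0.009] hi [ 0.511 -0.153  0.015]
s0.png plate 2245 [226. 224.] med [ 0.629 -0.089  0.012] lo [ 0.518 -0.258  0.008] hi [0.667 0.031 0.016]
((585.978759765625, -116.65470886230469), (299.04510498046875, 160.91693115234375), 87.73661041259766)
s0.png black 79 [252. 192.] med [ 0.563 -0.032  0.131] lo [ 0.544 -0.042  0.11 ] hi [ 0.589 -0.026  0.147]
s0.png high 1186 [199. 164.] med [ 0.54  -0.193  0.16 ] lo [ 0.515 -0.248  0.118] hi [ 0.563 -0.141  0.195]
s0.png high 139 [251. 192.] med [ 0.57  -0.036  0.132] lo [ 0.535 -0.047  0.117] hi [ 0.591 -0.026  0.148]
s0.png blue 374 [181. 232.] med [ 0.714 -0.184  0.085] lo [ 0.687 -0.211  0.08 ] hi [ 0.742 -0.156  0.089]
s0.png brown 497 [233. 196.] med [ 
[... 540 characters left out ...]
 -0.181  0.011] lo [ 0.504 -0.269  0.007] hi [0.664 0.023 0.016]
((584.2042846679688, -119.80337524414062), (304.1159362792969, 160.28143310546875), 87.84290313720703)
d0.png black 79 [250. 207.] med [ 0.56  -0.043  0.121] lo [ 0.533 -0.05   0.101] hi [ 0.586 -0.034  0.146]
d0.png high 166 [250. 205.] med [ 0.563 -0.043  0.129] lo [ 0.532 -0.05   0.116] hi [ 0.588 -0.03   0.146]
d0.png high 768 [246. 245.] med [ 0.535 -0.206  0.164] lo [ 0.512 -0.252  0.118] hi [ 0.562 -0.144  0.196]
d0.png blue 378 [312. 254.] med [ 0.711 -0.19   0.085] lo [ 0.682 -0.219  0.08 ] hi [ 0.74  -0.159  0.089]
d0.png brown 480 [303. 220.] med [ 0.716 -0.039  0.049] lo [ 0.685 -0.076  0.031] hi [0.749 0.011 0.054]
```

View pics/crop.png

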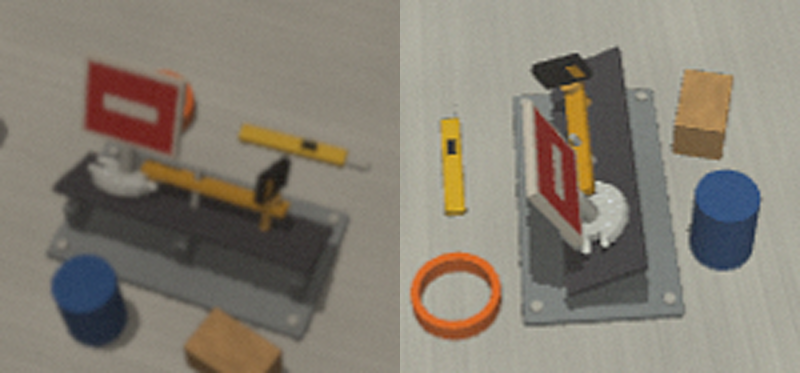

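The stand's centre is about (0.585, -0.118) with a yaw of about -2.2°. Both views agree to within 3 mm and the plate measures 300x160 as given. The left crop shows the T-knob with its wing near deck x, at about (270,180), and the sign's red face to the aisle. Next I'll check the kinematics, then hover over the knob for a close look.

```bash
cat >> h.py <<'E'
yaw=np.deg2rad(-2.2); Rs=R.from_euler('z',yaw).as_matrix(); S0=np.array([.585,-.118,0])
Rd=Rs@R.from_euler('y',-28,degrees=True).as_matrix()   # deck axes
D0=S0+[0,0,.07]
def dk(x,y,z): return D0+Rd@np.array([x,y,z])
def todeck(P): return (P-D0)@Rd
def ori(a):  # tool z = -deck normal; tool y at angle a (ccw from above) from deck +y
    z=-Rd[:,2]; y=Rd@np.array([-np.sin(a),np.cos(a),0]); return R.from_matrix(np.stack([np.cross(y,z),y,z],1)).as_quat()
def wcloud(d,pos,q):
    K=np.array([[d['fx'],0,d['cx']],[0,d['fy'],d['cy']],[0,0,1]])
    h,w=d['depth'].shape; u,v=np.meshgrid(np.arange(w),np.arange(h))
    n=cv2.undistortPoints(np.stack([u,v],-1).reshape(-1,1,2).astype(float),K,np.array(d['D'])).reshape(h,w,2)
    P=np.concatenate([n,np.ones((h,w,1))],-1)*d['depth'][...,None]
    M=np.array(d['mount']); P=P@M[:3,:3].T+M[:3,3]
    return P@R.from_quat(q).as_matrix().T+np.array(pos)
E
python3 - <<'E'
from h import *
print(Rd.round(3))
for n,p in [('knobhover',dk(0,.08,.2)),('knob',dk(0,.08,.068)),('sign',dk(0,-.08,.13)),('signhover',dk(0,-.08,.2))]:
    for a in np.arange(-180,181,45):
        q=r.inverse_kinematics(p,ori(np.deg2rad(a))); print(n,a,None if q is None else np.round(q,2))
E
```

```text
[[ 0.882  0.038 -0.469]
 [-0.034  0.999  0.018]
 [ 0.469  0.     0.883]]
knobhover -180 [-0.2   0.09  2.09  0.16  0.49  1.28]
knobhover -135 [-0.2   0.09  2.09  0.16  0.49  0.5 ]
knobhover -90 [-0.2   0.09  2.09  0.16  0.49 -0.29]
knobhover -45 [-0.2   0.09  2.09  0.16  0.49 -1.07]
knobhover 0 [-0.2   0.09  2.09  0.16  0.49 -1.86]
knobhover 45 [-0.2   0.09  2.09  0.16  0.49 -2.64]
knobhover 90 [-0.2   0.09  2.09  0.16  0.49  2.85]
knobhover 135 [-0.2   0.09  2.09  0.16  0.49  2.07]
knobhover 180 [-0.2   0.09  2.09  0.16  0.49  1.28]
knob -180 [-0.18  0.4   2.04  0.3   0.22  1.15]
knob -135 [-0.18  0.4   2.04  0.3   0.22  0.36]
knob -90 [-0.18  0.4   2.04  0.3   0.22 -0.42]
knob -45 [-0.18  0.4   2.04  0.3   0.22 -1.21]
knob 0 [-0.18  0.4   2.04  0.3   0.22 -1.99]
knob 45 [-0.18  0.4   2.04  0.3   0.22 -2.78]
knob 90 [-0.18  0.4   2.04  0.3   0.22  2.72]
knob 135 [-0.18  0.4   2.04  0.3   0.22  1.94]
knob 180 [-0.18  0.4   2.04  0.3   0.22  1.15]
sign -180 [-0.54  0.31  1.99  0.54  0.46  0.63]
sign -135 [-0.54  0.31  1.99  0.54  0.46 -0.16]
sign -90 [-0.54  0.31  1.99  0.54  0.46 -0.94]
sign -45 [-0.54  0.31  1.99  0.54  0.46 -1.73]
sign 0 [-0.54  0.31  1.99  0.54  0.46 -2.51]
sign 45 None
sign 90 [-0.54  0.31  1.99  0.54  0.46  2.2 ]
sign 135 [-0.54  0.31  1.99  0.54  0.46  1.41]
sign 180 [-0.54  0.31  1.99  0.54  0.46  0.63]
signhover -180 [-0.58  0.16  2.01  0.45  0.6   0.7 ]
signhover -135 [-0.58  0.16  2.01  0.45  0.6  -0.08]
signhover -90 [-0.58  0.16  2.01  0.45  0.6  -0.87]
signhover -45 [-0.58  0.16  2.01  0.45  0.6  -1.65]
signhover 0 [-0.58  0.16  2.01  0.45  0.6  -2.44]
signhover 45 None
signhover 90 [-0.58  0.16  2.01  0.45  0.6   2.28]
signhover 135 [-0.58  0.16  2.01  0.45  0.6   1.49]
signhover 180 [-0.58  0.16  2.01  0.45  0.6   0.7 ]
```

```bash
python3 - <<'E'
from h import *
r.move_to(dk(0,.08,.21),ori(-.1))
p,q=r.current_tool_pos(),r.current_ee_rot()
d=save('wrist','w1.png'); d['p']=p; d['q']=q; np.savez('pics/w1.npz',**d)
print(r.current_t(),todeck(np.array(p)),np.array(d['mount']).round(3))
P=todeck(wcloud(d,p,q)); z=P[...,2]
m=(z>.06)&(z<.1)&(abs(P[...,1]-.08)<.05)&(abs(P[...,0])<.06)&(d['depth']>0)
print(m.sum(), np.percentile(z[m],[5,50,95]))
zt=np.percentile(z[m],95); t=m&(z>np.median(z[m])-.004)
Q=P[t][:,:2]*1000; print(cv2.minAreaRect(Q.astype(np.float32)),Q.mean(0)); 
n=cv2.fitLine(Q.astype(np.float32),cv2.DIST_HUBER,0,.01,.01).ravel();print(n,np.arctan2(n[1],n[0]))
s=(z>.13)&(z<.15)&(P[...,1]<.0)&(P[...,1]>-.16); print('sign',s.sum())
E
```

```text
2.425 [1.05136073e-04 8.04550357e-02 2.09971377e-01] [[-0.001 -0.963 -0.268  0.069]
 [ 1.    -0.001 -0.001 -0.   ]
 [ 0.001 -0.268  0.963 -0.12 ]
 [ 0.     0.     0.     1.   ]]
831 [0.07142528 0.0741289  0.07538081]
((-1.1606884002685547, 79.7405776977539), (11.976848602294922, 55.67522048950195), 79.43426513671875) [-2.41883271 79.93562399]
[ 0.98293793 -0.18393768 -2.5546367  79.92705   ] -0.18499099
sign 1914
```

View pics/w1.png

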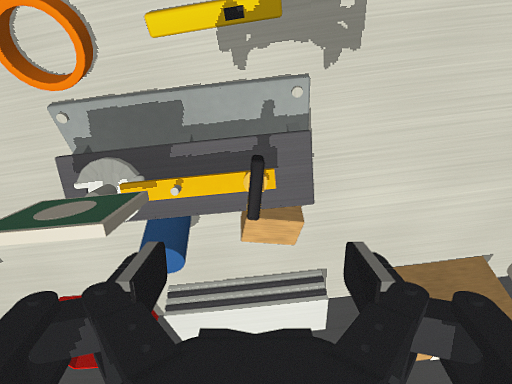

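The wrist view shows the wing at about (256,187). It measures 12 x 55.7 mm, with its top 74 mm over the deck, its centre at deck (-1, 80) mm and an angle of about 0.185 rad, all as expected. Next I'll grip and unscrew it, watching the torque.

```bash
cat >> h.py <<'E'
def turn(xy,z0,pitch,a0,a1,th0=0,step=.12,tmax=.6):
    """rotate gripped part; a from a0 to a1; z=z0-pitch*(a-a0); stops at torque tmax about axis (after the first moves)"""
    n=max(1,int(np.ceil(abs(a1-a0)/step))); T0=np.array(r.current_torque())
    for a in np.linspace(a0,a1,n+1)[1:]:
        p=dk(xy[0],xy[1],z0-pitch*(a-a0)); q=r.inverse_kinematics(p,ori(a)); dq=np.abs(np.array(q)-r.current_q()).max()
        assert dq<.5,dq
        r.set_joints(q)
        tq=np.array(r.current_torque())@Rd[:,2]; f=np.linalg.norm(r.current_contact_force())
        print('a %.3f tq %.3f F %.1f t %.1f'%(a,tq,f,r.current_t()))
        if abs(tq)>tmax: break
    return a
E
python3 - <<'E'
from h import *
d=dict(np.load('pics/w1.npz')); P=todeck(wcloud(d,d['p'],d['q'])); z=P[...,2]
s=(z>.137)&(z<.145)&(P[...,1]<.0)&(P[...,1]>-.16)&(d['depth']>0)
print('signtop',s.sum(),cv2.minAreaRect((P[s][:,:2]*1000).astype(np.float32)))
print(np.array(r.current_torque()),r.current_contact_force())
a0=-.185; xy=(-.001,.0797); z0=.0745-.009+.003
r.move_linear(dk(*xy,.11),ori(a0),.15)
r.move_linear(dk(*xy,z0),None,.08)
print('F',np.round(r.current_contact_force(),1))
r.set_gripper(0.0,40); print('open',r.current_opening(),'ff',r.current_finger_force(),'tq',np.array(r.current_torque())@Rd[:,2])
a=turn(xy,z0,.0071,a0,a0-.5); print(r.current_t())
E
```

```text
signtop 1490 ((-0.9466891288757324, -64.74577331542969), (81.36466217041016, 10.92461109161377), 89.7671890258789)
[ 0.04467322  0.23354999 -0.020227  ] [-0.3056376  -0.15276846 -0.59732766]
F [ 0.6  0.2 -0.4]
open 0.1315522106221722 ff 41.339680552482605 tq 0.0487551193434001
a -0.285 tq -0.027 F 11.1 t 4.8
a -0.385 tq -0.059 F 11.2 t 5.1
a -0.485 tq -0.037 F 11.8 t 5.3
a -0.585 tq -0.027 F 13.3 t 5.6
a -0.685 tq -0.032 F 14.1 t 5.8
5.8167
```

```bash
python3 - <<'E'
from h import *
xy=(-.001,.0797); z0=.0685
turn(xy,z0+.0071*.5,.0071,-.685,-1.36)
print(np.array(r.current_contact_force())@Rd)
r.set_gripper(0.6)
print('after release',np.array(r.current_contact_force())@Rd)
r.move_linear(dk(*xy,.16),None,.15)
r.move_to(dk(-.001,-.0,.23),ori(-np.pi/2))
p,q=r.current_tool_pos(),r.current_ee_rot()
d=save('wrist','w2.png')
P=todeck(wcloud(d,p,q)); z=P[...,2]; ok=d['depth']>0
m=ok&(z>.075)&(z<.1)&(abs(P[...,1]-.08)<.05)&(abs(P[...,0])<.06)
print(m.sum(),np.percentile(z[m],[5,50,95]),cv2.minAreaRect((P[m&(z>np.median(z[m])-.004)][:,:2]*1000).astype(np.float32)))
s=ok&(z>.136)&(z<.146)&(P[...,1]<.0)&(P[...,1]>-.16)
print('signtop',s.sum(),np.median(z[s]),cv2.minAreaRect((P[s][:,:2]*1000).astype(np.float32)),r.current_t())
E
```

```text
a -0.798 tq 0.002 F 15.6 t 6.1
a -0.910 tq -0.007 F 16.1 t 6.3
a -1.022 tq -0.077 F 16.9 t 6.6
a -1.135 tq -0.020 F 17.3 t 6.8
a -1.248 tq -0.000 F 17.9 t 7.1
a -1.360 tq -0.002 F 17.8 t 7.3
[ 4.59981696 16.5452947   4.60944113]
after release [-1.31588286  0.63000992  0.30118057]
934 [0.08039868 0.08259425 0.08389745] ((-1.185329556465149, 80.19727325439453), (12.200066566467285, 55.8851432800293), 12.221525192260742)
signtop 1185 0.1395300166875908 ((-1.1821303367614746, -68.52224731445312), (88.12238311767578, 9.32380199432373), 89.70370483398438) 9.0417
```

View pics/w2.png

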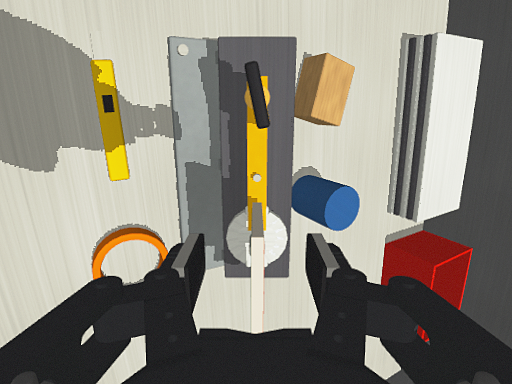

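The view shows the wing at about (257,95), turned 1.358 rad and raised 8.5 mm, so the tooth is clear. The panel edge is at about (257,285), on the axis. Next I'll turn the sign clockwise by π.

```bash
python3 - <<'E'
from h import *
xy=(-.001,-.0797); z0=.133; a0=-np.pi/2
r.move_linear(dk(*xy,.19),ori(a0),.15)
r.move_linear(dk(*xy,z0),None,.08)
r.set_gripper(0.0,40); print('open',r.current_opening(),np.array(r.current_contact_force())@Rd)
turn(xy,z0,0,a0,a0-np.pi,step=.4)
print(np.array(r.current_contact_force())@Rd)
r.set_gripper(.6); r.move_linear(dk(*xy,.19),None,.15)
r.move_to(dk(-.001,.03,.23),ori(np.pi/2))
p,q=r.current_tool_pos(),r.current_ee_rot()
d=save('wrist','w3.png')
P=todeck(wcloud(d,p,q)); z=P[...,2]; ok=d['depth']>0
s=ok&(z>.136)&(z<.146)&(P[...,1]<.0)&(P[...,1]>-.16)
print('signtop',s.sum(),cv2.minAreaRect((P[s][:,:2]*1000).astype(np.float32)),r.current_t())
f=save('scene','s3.png'); cv2.imwrite('pics/w3s.png',np.hstack([cv2.resize(d['pixels'],(400,300)),cv2.resize(f['pixels'][125:265,150:300],(320,300))])[:,:,::-1])
E
```

```text
open 0.10700690082274897 [5.31148426 1.32531023 2.73523665]
a -1.963 tq -0.096 F 7.3 t 11.6
a -2.356 tq -0.070 F 6.7 t 12.0
a -2.749 tq -0.107 F 6.9 t 12.5
a -3.142 tq -0.045 F 9.0 t 13.0
a -3.534 tq -0.055 F 9.9 t 13.4
a -3.927 tq -0.049 F 10.5 t 13.9
a -4.320 tq -0.025 F 11.1 t 14.3
a -4.712 tq 0.009 F 10.9 t 14.8
[6.53219312 7.90133504 3.8329379 ]
signtop 1839 ((-0.4182572364807129, -65.54031372070312), (10.157726287841797, 80.7908706665039), 0.2414277344942093) 16.4
```

View pics/w3s.png

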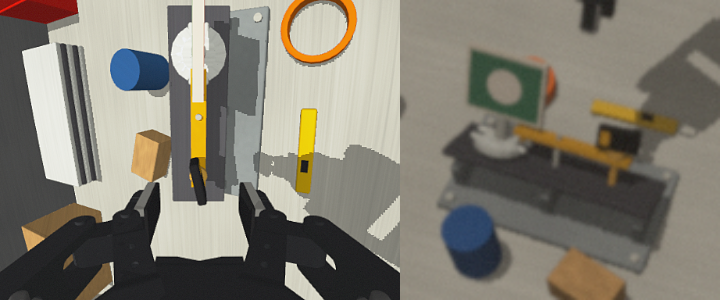

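The sign now shows green to the aisle, with the white disc at about (503,87), and it is within 0.5° of the half turn. Next I'll screw the knob home.

```bash
python3 - <<'E'
from h import *
xy=(-.001,.0799); z0=.0768; a0=np.pi-1.358
r.move_to(dk(*xy,.16),ori(a0))
r.move_linear(dk(*xy,z0),None,.08)
print(np.array(r.current_contact_force())@Rd)
r.set_gripper(0.0,50); print('open',r.current_opening())
a=turn(xy,z0,.0071,a0,np.pi-.12,tmax=.4)
if a>np.pi-.13:
    a=turn(xy,z0-.0071*1.238,.0071,a,np.pi+.12,step=.03,tmax=.4)
print(a-np.pi,np.array(r.current_contact_force())@Rd)
E
```

```text
[ 0.27844063 -0.53958738  0.02216438]
open 0.13455019589518097
a 1.896 tq 0.166 F 8.4 t 18.8
a 2.009 tq 0.069 F 7.3 t 19.0
a 2.121 tq 0.116 F 7.9 t 19.3
a 2.234 tq 0.080 F 8.2 t 19.5
a 2.346 tq 0.059 F 7.3 t 19.8
a 2.459 tq 0.115 F 8.0 t 20.0
a 2.571 tq 0.149 F 8.3 t 20.3
a 2.684 tq 0.064 F 7.9 t 20.5
a 2.797 tq 0.109 F 10.1 t 20.8
a 2.909 tq 0.114 F 9.8 t 21.0
a 3.022 tq 0.135 F 10.6 t 21.3
a 3.048 tq 0.089 F 10.0 t 21.5
a 3.075 tq 0.105 F 10.6 t 21.8
a 3.102 tq 0.112 F 10.5 t 22.0
a 3.128 tq 0.139 F 10.2 t 22.3
a 3.155 tq -0.489 F 10.4 t 22.5
0.013333333333333197 [5.10788313 8.18154282 3.93103156]
```

```bash
python3 - <<'E'
from h import *
xy=(-.001,.0799)
r.set_gripper(.6); r.move_linear(dk(*xy,.16),None,.15)
r.move_to(dk(-.001,.03,.23),ori(np.pi/2))
p,q=r.current_tool_pos(),r.current_ee_rot()
d=save('wrist','w4.png')
P=todeck(wcloud(d,p,q)); z=P[...,2]; ok=d['depth']>0
s=ok&(z>.136)&(z<.146)&(P[...,1]<.0)&(P[...,1]>-.16)
print('signtop',s.sum(),cv2.minAreaRect((P[s][:,:2]*1000).astype(np.float32)),r.current_t())
m=ok&(z>.06)&(z<.1)&(abs(P[...,1]-.08)<.05)&(abs(P[...,0])<.06)
t=m&(z>np.median(z[m])-.004)
Q=(P[t][:,:2]*1000).astype(np.float32)
print(m.sum(),np.percentile(z[m],[5,50,95]),cv2.minAreaRect(Q),cv2.fitLine(Q,cv2.DIST_HUBER,0,.01,.01).ravel())
f=save('scene','s4.png'); cv2.imwrite('pics/w4s.png',np.hstack([cv2.resize(d['pixels'],(400,300)),cv2.resize(f['pixels'][125:265,150:300],(320,300))])[:,:,::-1])
E
```

```text
signtop 1866 ((-0.8512768745422363, -65.79312133789062), (81.78910064697266, 9.078993797302246), 89.58891296386719) 25.0667
829 [0.06234285 0.07241797 0.07393893] ((-0.01702117919921875, 79.77127838134766), (12.108708381652832, 55.06826400756836), 89.4442138671875) [ 9.99883413e-01 -1.52677875e-02 -5.72667196e-02  7.88679657e+01]
```

View pics/w4s.png

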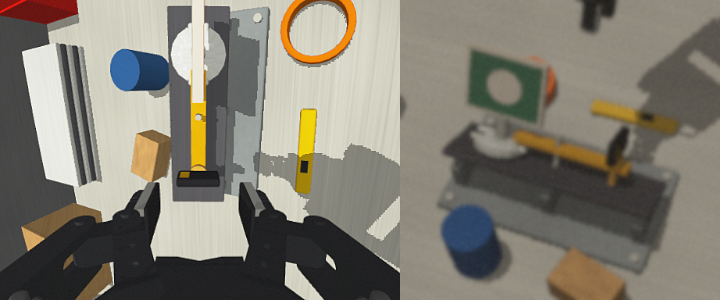

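The knob reads about 0.01 rad with its top at home height. The sign is square and green to the aisle, at about (505,87). The can, carton, tape and cutter have not moved, and the gripper is clear, so I'll hand in.

```bash
python3 -c "
from h import *
print(r.hand_in())"
```

```text
the job is handed in; nothing more can be done
None
```

The sign now shows green to the aisle and is locked in its other notch with the knob screwed home; the gripper was clear, and I handed the job in at about 25 s.

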